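Lock the bag press by running its slider through the L-shaped gate

TASK

Lock the flatbed bag press: with a fingertip, push the round steel lock slider along the long leg of the L-shaped slot to the corner, then push it round the corner along the short leg until it is fully home at the slot's end. Only push it: do not lift the slider out of the slot, leave the bottle, jar and carton where they stand, and finish with the hand clear.

Things in the scene. Friction and masses are not known exactly. Their poses are not given: they have to be found in the camera images.
- press: Fixed white bag press, a block 280 (x) by 340 (y) by 50 mm high; origin under its centre, z up. An L-shaped slot, 18 wide and 15 deep, is cut in its flat top. Long leg: pin axis from (-30, -100) along +y to the corner (-30, 10); short leg: from there along +x to home (30, 10). On top at y = 55 to 155 lies the press plate, 16 mm high; a rod with a black ball lies along the +x side, up to z = 52.
- corner (a point): Point on the top face of the press (50 mm above the work surface) where the slider's pin axis stands at the corner of the slot, the end of the long leg; axes as the press. The slot leaves the pin about 2 to 4 mm of side play.
- home (a point): Point on the top face of the press where the slider's pin axis stands when fully home at the end of the short leg, 60 mm from the corner; axes as the press. A steel catch bracket 12 mm high stands 38 to 50 mm beyond it on the +x side and does not touch the slider.
- puck (a point): Centre of the loose steel lock slider: an upright puck 60 mm in diameter, 26 high, thin black disc on top, lying flat on the press, about 0.55 kg; this point is on its axis, 13 mm above the press top. Under it a pin, 14 mm diameter, 12 long, hangs in the slot. It starts 70 to 105 mm before the corner, slides with plain friction (1 to 3 N), stays where left; pushed low it does not tip.
- bottle: Bystander: white bottle, 60 mm diameter, 130 mm high, on the work surface beside the press; origin at the centre of its underside.
- jar: Bystander: small amber jar, 42 mm diameter, 50 mm high, standing on the press top to the +x, -y side of the slot; origin at the centre of its underside.
- carton: Bystander: cardboard box 70 by 110 by 55 mm on the work surface beyond the press's +y side; origin at the centre of its underside.

How it is judged (in metres and radians):
On the way, in this order (a step that is already met when the one before it is completed fails the run):
1. the slider reaches the corner of the slot (within 8 mm along the long leg, still in that leg) (y of puck in the frame of corner above -0.008 m and x of puck in the frame of corner below 0.01 m), for 0.05 s.
2. the slider reaches the home end of the short leg (horizontal distance between puck and home below 0.006 m and x of puck in the frame of home above -0.005 m), for 0.2 s.
At the end, for the whole second after the job is handed in: The slider lies flat (within 0.08 rad and 3 mm of height), at rest, with its pin in the slot and its axis within 5 mm of the end of the short leg (6 mm overall); bottle, jar and carton are within 20 mm of where they stood (all of step 2 and z of puck in the frame of home below 0.016 m and angle between puck's own z axis and vertical below 0.08 rad and linear speed of slider below 0.01 m/s and distance of each of bottle, jar, carton from where it was at the start of the episode below 0.02 m); the robot touches nothing.
It fails at once if the slider is lifted (7 mm or more) (z of puck in the frame of home above 0.02 m).
It fails at once if the bottle, the jar or the carton is moved by more than 20 mm (distance of any of bottle, jar, carton from where it was at the start of the episode above 0.02 m).
It fails at once if the bottle, the jar or the carton is tipped over (angle between any of bottle, jar, carton's own z axis and vertical above 0.4 rad).
It also fails if it takes over 43 s, if anything falls off the work surface, if the arm or the gripper's body presses on something with over 40 N, if the wrist force passes 120 N, or if a joint passes its speed limit or range.

ROBOT

A 6-joint arm with a two-finger parallel gripper is mounted at the origin on the work surface. World frame = base frame: x ahead of the robot, y to its left, z up, the work surface at z = 0. Lengths are in m, angles in degrees, forces in N, time in s.
With the tool pointing down it reaches from about 0.25 to 0.725 m from the base axis. Payload 9.7 kg.
Tool frame: the origin (TCP) lies midway between the tips of the shut fingers; the grasp point (between the pads) lies 19 mm behind it; z points along the fingers, x is the direction in which the jaws open and shut, and the axes are right-handed (so a half turn about z gives the same grasp; the last joint's range is limited). The gripper opens to 85 mm and grips with 20 to 120 N. Pads are 22 mm wide; open, the fingers measure 114 mm over their backs; the gripper's body (76 mm by 85 mm) begins 54 mm behind the grasp point. The pads swing forward as they close: fully open they stand 13 mm farther back than shut.
Start: joints at [-76.375, 4.979, 10.078, 95.1, 0, 90], TCP at [0.13, -0.535, 0.231] pointing down, gripper open.
Joint ranges: [-179.16, 179.16], [-48.56, 103.87], [-65.8, 70.77], [-126.05, 130.52], [-82.76, 87.17], [-180, 180]. Speed limits (degrees/s): [127.2, 127.2, 147.25, 180, 180, 180].

INTERFACE

Orientations are given as [roll, pitch, yaw] about the fixed x, y, z axes, in that order (R = Rz(yaw) Ry(pitch) Rx(roll)).
In Python, from workcell import bot, optics gives the robot as it stands.
- The arm moves only by the shell command python3 -m creep 'ROWS' [FORCE]. ROWS is JSON, a list of rows, each a list of 7 numbers: the shift along the tool's x, y, z in m, then the turn, a rotation vector about the tool's x, y, z in rad, then the opening, from 0 (shut) to 1 (fully open). A call has 1 to 8 rows; each row is the pose to reach, as a shift and turn from the pose commanded when the call began, along the tool's axes at that moment; what a row does not reach only later rows make up. A row lasts 1/10 s, in which the tool goes at most 50 mm and 8.59 degrees, less where a joint would pass 70% of its speed; a pose out of reach is approached as far as the arm can. A call with a gripper value outside its range is refused whole. The fingers move at their own pace and stop on an object; FORCE is the grip in N (left out, the last holds). Time passes only in rows, so rows that repeat a pose let the fingers close. It gives the time, the measured TCP pose, the force and the opening at its end, in the units of the state.
- bot.get_obs(): the state, without advancing time (a new reading comes with each control period).
- optics.camera(name): name is "side" or "top"; returns the picture (480x640x3 uint8, red, green, blue); there is no depth.
- optics.camera_params(name): a dict with "camera_matrix" (3x3 intrinsics, pixels), "D" ([k1, k2, p1, p2, k3] as OpenCV has them; the pictures are not rectified), "R" (3x3) and "t" (3): a world point X has camera coordinates R X + t. Camera axes: x right, y down, z forward; pixel columns grow to the right and rows downward; lengths in m; the calibration is good to about 2 mm. A picture is of the moment at which its call begins. camera_params takes no time and is no camera call.
- bot.job_done(): hands the job in, once; it reports no verdict.
The state is a dict: "time": time; "q": joint angles; "qd": joint speeds; "joint_efforts": joint torques, N m; "ee_pos": TCP position; "tcp_rot": TCP orientation; "wrist_force": force on the tool from outside, world axes, zero at the start; "torque": the same for the moment, N m; "opening": finger opening in m.
Only numpy, scipy, OpenCV 4.12 (cv2) and the standard library are available. Lean on these libraries where they do the work, as an engineer would, in place of code of your own. Each camera call takes 0.05 s, during which the arm holds its last target.

## Working session

There is one attempt and no reset: what is moved stays moved. The work goes in short steps, Python scripts to look and compute and a shell command to move; the robot and the scene stay as the last step left them, time stands still between calls to the robot, and variables do not carry over. Pictures are saved under pics/ and viewed, and the job is handed in when it is done.

```bash
mkdir -p pics; ls
python3 - <<'E'
from workcell import bot, optics
import cv2
for n in ("top","side"):
    im=optics.camera(n); cv2.imwrite(f"pics/{n}0.png",im[:,:,::-1])
    p=optics.camera_params(n); print(n,p)
o=bot.get_obs(); print({k:o[k] for k in("time","ee_pos","tcp_rot","opening","wrist_force")})
E
```

```text
pics
top {'camera_matrix': array([[465.3262068,   0.       , 316.1000685],
       [  0.       , 465.3262068, 244.4882353],
       [  0.       ,   0.       ,   1.       ]]), 'D': array([-0.08966191,  0.        ,  0.        ,  0.        ,  0.        ]), 'R': array([[-0.14700889, -0.98912536, -0.00440487],
       [-0.96743133,  0.14470952, -0.20769155],
       [ 0.20607041, -0.0262711 , -0.97818445]]), 't': array([0.10650319, 0.62212335, 0.84168432])}
side {'camera_matrix': array([[458.98880981,   0.        , 320.28474894],
       [  0.        , 458.98880981, 237.54060433],
       [  0.        ,   0.        ,   1.        ]]), 'D': array([-0.07932113,  0.        ,  0.        ,  0.        ,  0.        ]), 'R': array([[-0.92417947, -0.38191072,  0.00604229],
       [-0.26358914,  0.6262468 , -0.73371364],
       [ 0.27642914, -0.67967577, -0.67943196]]), 't': array([0.58156925, 0.1931393 , 0.81117385])}
{'time': 0.1, 'ee_pos': array([ 0.12950895, -0.53432278,  0.2306476 ]), 'tcp_rot': array([-1.79999111e+02,  6.80954745e-02, -7.63775995e+01]), 'opening': 0.08522374322767383, 'wrist_force': array([0.93419026, 0.02192194, 0.6774627 ])}
```

View pics/top0.png

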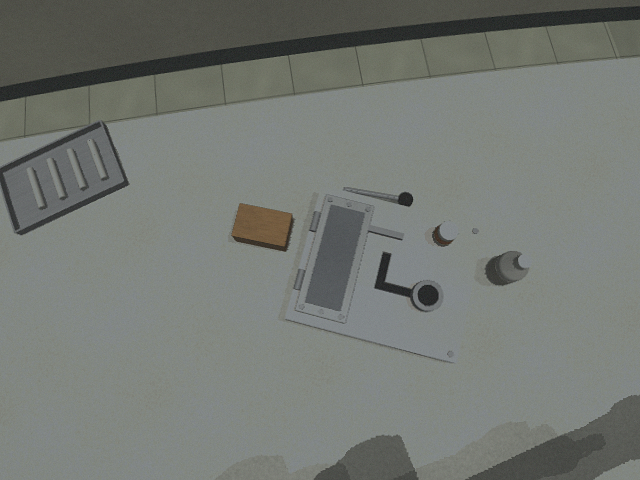

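View pics/side0.png

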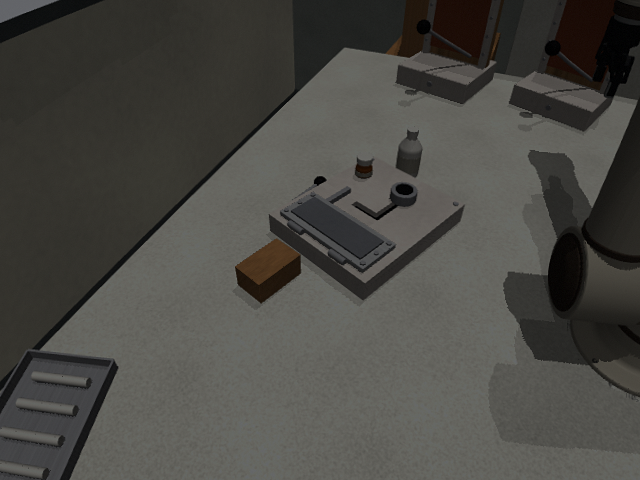

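The top view shows the puck's black disc at about (427,295), the slot corner near (379,287) and the home end near (387,253). The jar is at (443,234), the bottle at (512,267) and the carton at (263,227). I'll measure these next.

```bash
cat > h.py <<'E'
import numpy as np, cv2
from workcell import bot, optics
def ray(n,uv,z):
    p=optics.camera_params(n); K,D,R,t=[np.array(p[k]) for k in("camera_matrix","D","R","t")]
    uv=np.array(uv,float).reshape(-1,1,2)
    x=cv2.undistortPoints(uv,K,D).reshape(-1,2)
    d=np.c_[x,np.ones(len(x))]@R; c=-R.T@t
    return c+d*((z-c[2])/d[:,2])[:,None]
def proj(n,X):
    p=optics.camera_params(n); K,D,R,t=[np.array(p[k]) for k in("camera_matrix","D","R","t")]
    return cv2.projectPoints(np.array(X,float).reshape(-1,3),cv2.Rodrigues(R)[0],t,K,D)[0].reshape(-1,2)
E
python3 - <<'E'
from h import *
im=cv2.imread("pics/top0.png"); 
c=im[180:370,280:480]; cv2.imwrite("pics/topz.png",cv2.resize(c,(800,760))[:600])
g=cv2.cvtColor(im,cv2.COLOR_BGR2GRAY)
m=((g<55)*255).astype(np.uint8); m[:180]=0;m[370:]=0;m[:,:280]=0;m[:,540:]=0
cs,_=cv2.findContours(m,cv2.RETR_EXTERNAL,cv2.CHAIN_APPROX_NONE)
for k in cs:
    if cv2.contourArea(k)>30:
        ap=cv2.approxPolyDP(k,2.5,True).reshape(-1,2)
        print(cv2.contourArea(k),cv2.boundingRect(k),cv2.fitEllipse(k),ap.tolist())
s=cv2.imread("pics/side0.png"); cv2.imwrite("pics/sidez.png",cv2.resize(s[120:300,260:480],(792,648))[:600])
g=cv2.cvtColor(s,cv2.COLOR_BGR2GRAY)
m=((g<50)*255).astype(np.uint8); m[:120]=0;m[300:]=0;m[:,:260]=0;m[:,480:]=0
cs,_=cv2.findContours(m,cv2.RETR_EXTERNAL,cv2.CHAIN_APPROX_NONE)
for k in cs:
    if cv2.contourArea(k)>30:
        print('side',cv2.contourArea(k),cv2.boundingRect(k),cv2.fitEllipse(k),cv2.approxPolyDP(k,2,True).reshape(-1,2).tolist())
E
```

```text
295.0 (418, 285, 20, 20) ((427.5517883300781, 294.69964599609375), (19.059955596923828, 19.85261344909668), 136.31689453125) [[424, 285], [418, 291], [419, 300], [432, 304], [437, 299], [437, 292], [432, 286]]
438.5 (375, 253, 46, 57) ((395.6682434082031, 282.8650207519531), (31.419879913330078, 56.97248840332031), 153.76881408691406) [[383, 253], [375, 287], [410, 296], [420, 309], [413, 303], [410, 293], [414, 286], [411, 290], [383, 281], [389, 254]]
34.5 (433, 227, 14, 17) ((441.46307373046875, 234.37518310546875), (13.139042854309082, 16.339879989624023), 152.42279052734375) [[437, 227], [433, 234], [439, 242], [445, 243], [437, 236]]
38.5 (280, 219, 13, 32) ((285.52423095703125, 231.99671936035156), (7.592476844787598, 39.88644027709961), 11.849480628967285) [[291, 219], [286, 244], [280, 246], [282, 250], [287, 244]]
134.5 (398, 193, 15, 13) ((405.2122802734375, 198.99221801757812), (12.316431045532227, 14.219223976135254), 95.48591613769531) [[402, 193], [399, 203], [409, 205], [411, 195]]
side 735.5 (260, 255, 41, 45) ((280.134765625, 278.15972900390625), (16.611637115478516
[... 1660 characters left out ...]
, (7.447171688079834, 11.432799339294434), 66.5772476196289) [[322, 176], [316, 177], [314, 183], [317, 185], [324, 181]]
side 240.0 (355, 158, 18, 21) ((363.32940673828125, 168.47076416015625), (17.447673797607422, 20.333887100219727), 5.807824611663818) [[357, 158], [355, 174], [361, 178], [369, 177], [372, 160], [362, 162]]
side 418.5 (396, 147, 26, 30) ((408.6088562011719, 160.935791015625), (24.98465347290039, 28.02513313293457), 164.78846740722656) [[399, 147], [396, 167], [415, 176], [421, 150], [413, 155], [403, 152]]
side 63.0 (406, 131, 13, 9) ((411.8407897949219, 134.9569549560547), (8.47744083404541, 11.965802192687988), 81.109375) [[408, 131], [406, 138], [415, 139], [418, 131]]
```

View pics/topz.png

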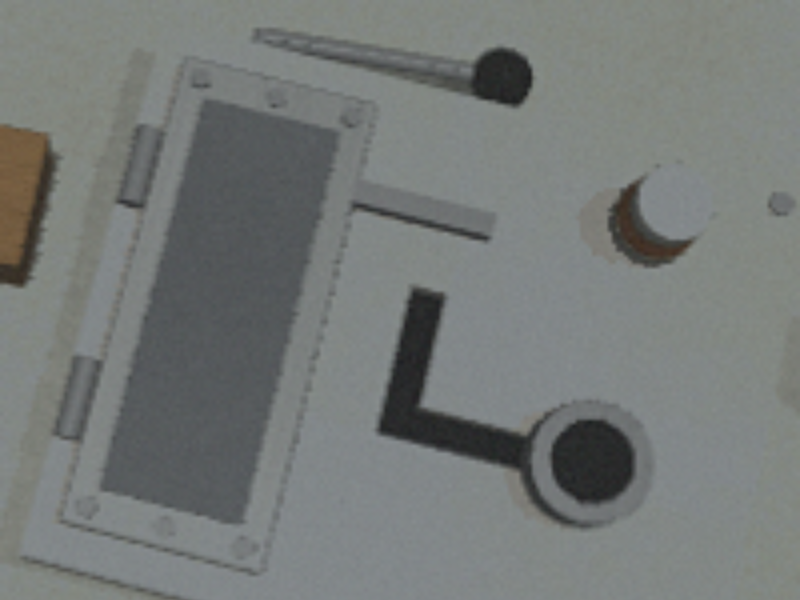

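View pics/sidez.png

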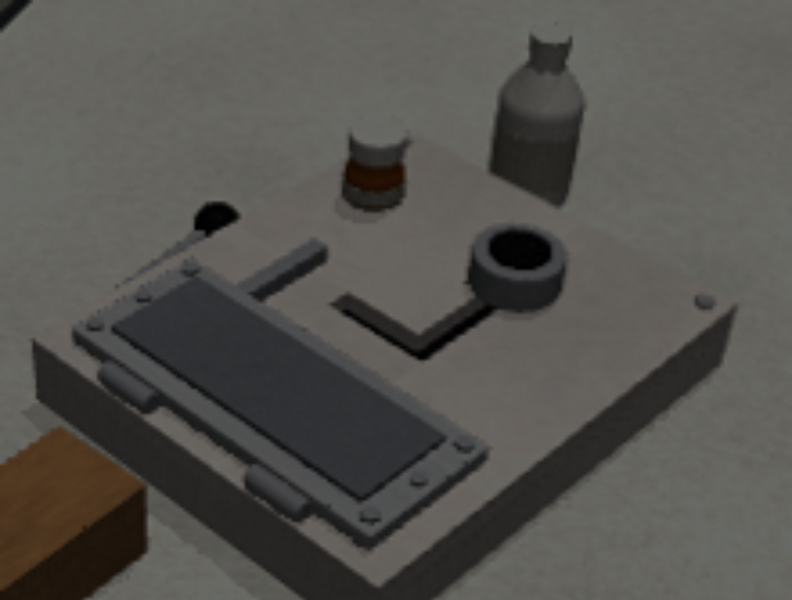

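```bash
cat >> h.py <<'E'
def W(P,xy): # press mm -> world xy
    th,tx,ty=P; c,s=np.cos(th),np.sin(th); xy=np.atleast_2d(xy)/1000
    return np.c_[c*xy[:,0]-s*xy[:,1]+tx, s*xy[:,0]+c*xy[:,1]+ty]
def toP(P,w):
    th,tx,ty=P; c,s=np.cos(th),np.sin(th); d=np.atleast_2d(w)[:,:2]-[tx,ty]
    return 1000*np.c_[c*d[:,0]+s*d[:,1], -s*d[:,0]+c*d[:,1]]
E
python3 - <<'E'
from h import *
from scipy.optimize import least_squares
z=lambda a,b:(280+(a+.5)/4-.5,180+(b+.5)/4-.5)
# top: slot outer corner, inner corner, end corners, press front corners
px=[z(379,432),z(417,407),z(413,286),z(447,291),z(22,558),(455,362.5)]
M=np.array([(-39,19),(-21,1),(39,19),(39,1),(-140,170),(-140,-170)])
p=ray("top",px,.05); print(p)
f=lambda P:(W(P,M)-p[:,:2]).ravel()
P=least_squares(f,[0,.4,-.2]).x; print("P",np.degrees(P[0]),P[1:]); print(f(P).reshape(-1,2)*1000)
zs=lambda a,b:(260+(a+.5)/3.6-.5,120+(b+.5)/3.6-.5)
spx=[zs(423,357),zs(423,333),zs(333,300),zs(350,293),zs(34,342),zs(380,590),zs(735,308)]
sM=np.array([(-39,19),(-21,1),(39,19),(39,1),(140,170),(-140,170),(-140,-170)])
ps=ray("side",spx,.05); print('side in P',toP(P,ps))
f2=lambda Q:np.r_[(W(Q,M)-p[:,:2]).ravel(),(W(Q,sM)-ps[:,:2]).ravel()]
P2=least_squares(f2,P,loss='soft_l1',f_scale=.003).x; print("P2",np.degrees(P2[0]),P2[1:]); print((f2(P2).reshape(-1,2)*1000).round(1))
a=ray("top",[(427.55,294.7)],.0765)[0]; b=ray("side",[(403.94,188.3)],.0765)[0]
print("puck",a,b,toP(P,a),toP(P,b))
print("jar",toP(P,ray("top",[z(672,203)],.1)),toP(P,ray("side",[zs(378,130)],.1)))
print("bottle",ray("top",[(523,261)],.13),toP(P,ray("top",[(523,261)],.13)))
print("carton",toP(P,ray("top",[(240,204),(293.5,213),(289,241),(232.6,236.5)],.055)))
for n in("top","side"):
    q=optics.camera_params(n);print(-q["R"].T@q["t"])
print("corner,home",W(P,[(-30,10),(30,10)]))
E
```

```text
[[ 0.53250557 -0.08649891  0.05      ]
 [ 0.54180504 -0.10699827  0.05      ]
 [ 0.6014523  -0.11562674  0.05      ]
 [ 0.59646443 -0.13188174  0.05      ]
 [ 0.4979037   0.09370593  0.05      ]
 [ 0.36774131 -0.21480922  0.05      ]]
P -23.286538730298556 [ 0.56045274 -0.11707115]
[[-0.36459597  2.2978684 ]
 [-0.2462958  -0.85242059]
 [ 2.33474476  0.58997945]
 [ 0.20667332  0.31126535]
 [ 1.15959197  0.72075662]
 [-3.09011829 -3.06744923]]
side in P [[ -35.06571715   15.1501282 ]
 [ -20.41432346   -2.00375323]
 [  39.30453981   13.95407848]
 [  36.72392913    1.12507878]
 [ 136.47250368  173.63112921]
 [-140.37105442  172.20632594]
 [-139.66708312 -162.30169064]]
P2 -23.239747688569835 [ 0.56035456 -0.11701671]
[[-0.5  2.3]
 [-0.4 -0.8]
 [ 2.2  0.7]
 [ 0.1  0.4]
 [ 0.9  0.7]
 [-3.1 -3.2]
 [-2.2  5.1]
 [ 0.5  3. ]
 [ 1.6  4.8]
 [ 2.  -0.9]
 [ 1.6 -4.5]
 [-0.8 -2.2]
 [-3.4 -7. ]]
puck [ 0.50145704 -0.18038864  0.0765    ] [ 0.50297369 -0.18287124  0.0765    ] [[-29.15858301 -81.48235446]] [[-26.78403672 -83.16314605]]
jar [[ 96.27980241 -88.43512868]] [[ 99.21929179 -90.27265837]]
bottle [[ 0.5311443  -0.35348267  0.13      ]] [[  66.53954212 -228.73976243]]
carton [[ 56.8890112  318.40520379]
 [ 66.11274594 208.82852313]
 [  8.47070635 202.15509805]
 [-11.32256984 313.16784371]]
[0.4440723  0.0374298  0.95300141]
[0.36415169 0.65248987 0.68933236]
corner,home [[ 0.53684986 -0.09602587]
 [ 0.59196222 -0.11974565]]
```

```bash
cat >> h.py <<'E'
from scipy.spatial.transform import Rotation as Ro
P0=(np.radians(-23.2),.5604,-.1170)
def need(xy,z,yaw=-113.2):
    o=bot.get_obs(); R=Ro.from_euler('xyz',o["tcp_rot"],degrees=True)
    T=np.r_[W(P0,xy)[0],z]; R2=Ro.from_euler('xyz',[180,0,yaw],degrees=True)
    print("t",round(o["time"],2),"tcp",o["ee_pos"].round(4),o["tcp_rot"].round(2),"press",toP(P0,o["ee_pos"]).round(1),"F",o["wrist_force"].round(1))
    print(" world tgt",T.round(4),"shift",R.inv().apply(T-o["ee_pos"]).round(4),"rv",(R.inv()*R2).as_rotvec().round(4))
E
python3 -c "
from h import *
need((-29,-150),.15)"
```

```text
t 0.1 tcp [ 0.1295 -0.5343  0.2306] [-1.800e+02  7.000e-02 -7.638e+01] press [[-231.6 -553.3]] F [0.9 0.  0.7]
 world tgt [ 0.4747 -0.2434  0.15  ] shift [-0.2013 -0.4039  0.0809] rv [4.000e-04 1.200e-03 6.427e-01]
```

```bash
python3 -m creep '[[-0.02,-0.04,0,0,0,0.1,0],[-0.04,-0.08,0,0,0,0.2,0],[-0.06,-0.12,0,0,0,0.3,0],[-0.08,-0.16,0,0,0,0.4,0],[-0.1,-0.2,0,0,0,0.5,0],[-0.12,-0.24,0,0,0,0.6,0],[-0.14,-0.28,0,0,0,0.643,0],[-0.16,-0.32,0,0,0,0.643,0]]' 40; python3 -c "
from h import *
need((-29,-150),.12)"
```

```text
time: 0.9
ee_pos: [0.4039, -0.3021, 0.2311]
tcp_rot: [180.0, 0.0, -113.3]
wrist_force: [0.4, -0.7, 0.6]
opening: 0.0002
t 0.9 tcp [ 0.4039 -0.3021  0.2311] [ 179.99    0.   -113.31] press [[ -70.9 -231.8]] F [ 0.4 -0.7  0.6]
 world tgt [ 0.4747 -0.2434  0.12  ] shift [-0.0819 -0.0418  0.1111] rv [ 0.0002  0.0001 -0.0019]
```

```bash
python3 -m creep '[[-0.03,-0.015,0.02,0,0,0,0],[-0.055,-0.03,0.05,0,0,0,0],[-0.082,-0.042,0.08,0,0,0,0],[-0.082,-0.042,0.111,0,0,0,0],[-0.082,-0.042,0.111,0,0,0,0],[-0.082,-0.042,0.111,0,0,0,0]]'
python3 - <<'E'
from h import *
need((-29,-150),.058)
for n in("top","side"): cv2.imwrite(f"pics/{n}1.png",optics.camera(n)[:,:,::-1])
a=cv2.resize(cv2.imread("pics/top1.png")[180:370,330:530],(400,380)); b=cv2.resize(cv2.imread("pics/side1.png")[90:280,300:500],(400,380))
cv2.imwrite("pics/c1.png",np.hstack([a,b]))
E
```

```text
time: 1.5
ee_pos: [0.4734, -0.2448, 0.1206]
tcp_rot: [179.9, -0.0, -113.2]
wrist_force: [0.0, -0.5, 0.7]
opening: -0.0003
t 1.5 tcp [ 0.4734 -0.2448  0.1206] [ 179.94   -0.   -113.22] press [[ -29.6 -151.7]] F [ 0.  -0.5  0.7]
 world tgt [ 0.4747 -0.2434  0.058 ] shift [-0.0017 -0.0007  0.0626] rv [ 0.001  -0.     -0.0003]
```

View pics/c1.png

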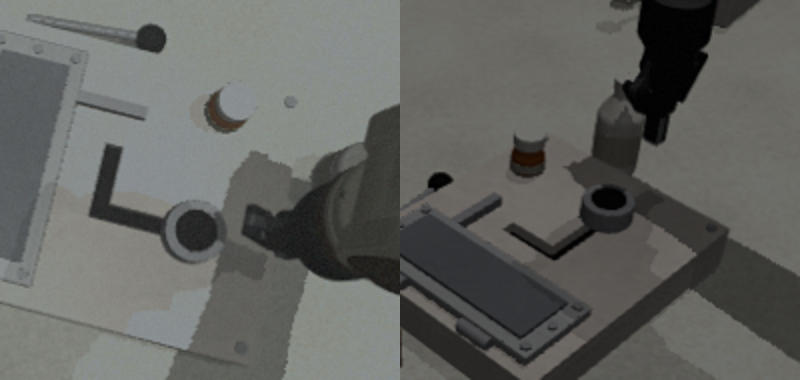

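The left half (top view) shows the shut fingertip at about (258,222), just behind the puck (193,230) on the slot line. It is clear of the bottle and jar, so I'll descend.

```bash
python3 -m creep '[[0,0,0.03,0,0,0,0],[0,0,0.05,0,0,0,0],[0,0,0.061,0,0,0,0],[0,0,0.061,0,0,0,0],[-0.01,0,0.061,0,0,0,0],[-0.02,0,0.061,0,0,0,0],[-0.02,0,0.061,0,0,0,0]]'; python3 -c "
from h import *
need((-29,-50),.06)"
```

```text
time: 2.3
ee_pos: [0.4828, -0.2254, 0.0604]
tcp_rot: [-179.9, 0.0, -113.1]
wrist_force: [-0.2, -0.1, 0.8]
opening: 0.0003
t 2.3 tcp [ 0.4828 -0.2254  0.0604] [-1.7990e+02  1.0000e-02 -1.1314e+02] press [[ -28.6 -130.3]] F [-0.2 -0.1  0.8]
 world tgt [ 0.514  -0.1515  0.06  ] shift [-0.0803  0.0003  0.0005] rv [-0.0017  0.0003  0.0011]
```

```bash
python3 -m creep '[[-0.005,0,0,0,0,0,0],[-0.01,0,0,0,0,0,0],[-0.015,0,0,0,0,0,0],[-0.02,0,0,0,0,0,0],[-0.025,0,0,0,0,0,0],[-0.03,0,0,0,0,0,0],[-0.035,0,0,0,0,0,0],[-0.04,0,0,0,0,0,0]]'
cat >> h.py <<'E'
def puck(tag,show=True):
    t=optics.camera("top"); s=optics.camera("side")
    g=cv2.cvtColor(t,cv2.COLOR_RGB2GRAY)
    a=cv2.resize(t[180:370,330:530],(400,380)); b=cv2.resize(s[90:280,300:500],(400,380))
    cv2.imwrite(f"pics/{tag}.png",np.hstack([a,b])[:,:,::-1]); 
    for n,im,(x0,x1,y0,y1) in(("top",t,(365,450,235,315)),("side",s,(340,420,160,225))):
        g=cv2.cvtColor(im,cv2.COLOR_RGB2GRAY); m=np.zeros_like(g); m[y0:y1,x0:x1]=(g[y0:y1,x0:x1]<45)*255
        for k in cv2.findContours(m,cv2.RETR_EXTERNAL,cv2.CHAIN_APPROX_NONE)[0]:
            A=cv2.contourArea(k)
            if 90<A<500 and len(k)>5:
                e=cv2.fitEllipse(k); print(n,A,np.round(e[0],1),np.round(e[1],1),"press",toP(P0,ray(n,[e[0]],.0765)).round(1))
E
python3 - <<'E'
from h import *
need((-29,-50),.06); puck("p2")
E
```

```text
time: 3.1
ee_pos: [0.4932, -0.1999, 0.0593]
tcp_rot: [180.0, 0.5, -112.3]
wrist_force: [-0.3, -2.8, 1.6]
opening: -0.0002
t 3.1 tcp [ 0.4932 -0.1999  0.0593] [ 179.99    0.48 -112.26] press [[ -29.1 -102.6]] F [-0.3 -2.8  1.6]
 world tgt [ 0.514  -0.1515  0.06  ] shift [-0.0526 -0.0009 -0.0003] rv [0.0002 0.0084 0.0165]
top 307.0 [390.1 273.8] [26.8 37.6] press [[-8.2 -3.6]]
side 190.5 [363.3 169.2] [16.6 19.4] press [[ 86.2 -73.4]]
```

View pics/p2.png

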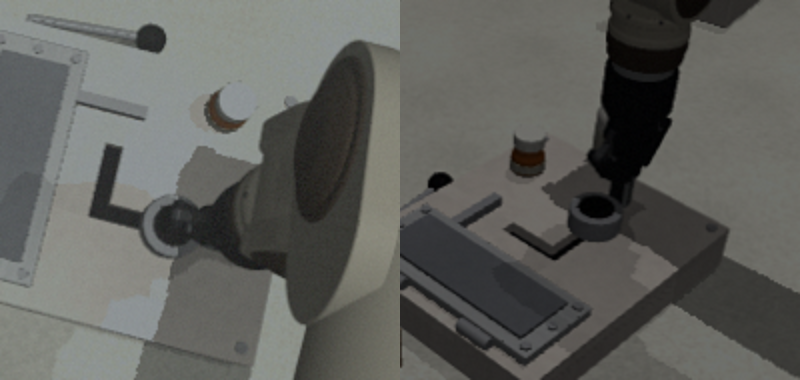

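```bash
python3 -m creep '[[0,0,0,0,0,0,0],[0,0,0,0,0,0,0]]'
python3 - <<'E'
from h import *
need((-29,-50),.06)
print(toP(P0,ray("side",[(400,193.3)],.0765)))
E
```

```text
time: 3.4
ee_pos: [0.4932, -0.1996, 0.0591]
tcp_rot: [180.0, 0.5, -112.3]
wrist_force: [-0.1, -0.6, 0.3]
opening: -0.0001
t 3.4 tcp [ 0.4932 -0.1996  0.0591] [ 179.97    0.51 -112.26] press [[ -29.2 -102.4]] F [-0.1 -0.6  0.3]
 world tgt [ 0.514  -0.1515  0.06  ] shift [-0.0524 -0.0011 -0.0005] rv [0.0006 0.0089 0.0165]
[[-32.21193689 -62.16136315]]
```

```bash
python3 -m creep '[[-0.005,0,0,0,0,0,0],[-0.01,0,0,0,0,0,0],[-0.015,0,0,0,0,0,0],[-0.02,0,0,0,0,0,0],[-0.025,0,0,0,0,0,0],[-0.03,0,0,0,0,0,0],[-0.035,0,0,0,0,0,0],[-0.04,0,0,0,0,0,0]]'
python3 - <<'E'
from h import *
need((-29,-35),.06); puck("p3")
E
```

```text
time: 4.2
ee_pos: [0.5015, -0.1813, 0.0596]
tcp_rot: [180.0, 1.3, -110.5]
wrist_force: [-1.2, -2.1, -1.6]
opening: 0.0
t 4.2 tcp [ 0.5015 -0.1813  0.0596] [ 179.99    1.34 -110.54] press [[-28.8 -82.3]] F [-1.2 -2.1 -1.6]
 world tgt [ 0.52   -0.1377  0.06  ] shift [-0.0473 -0.002   0.0008] rv [0.0008 0.0233 0.0465]
top 251.5 [383.4 274.1] [13.7 37.6] press [[-12.1   8.6]]
side 191.5 [363.3 169.2] [16.6 19.3] press [[ 86.1 -73.4]]
```

View pics/p3.png

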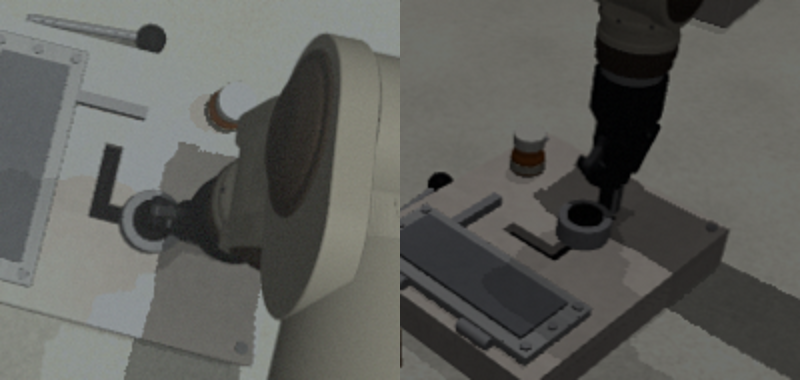

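Run:
```python
from h import *
o=bot.get_obs(); print(o["q"],o["qd"],o["joint_efforts"],o["torque"],sep="\n")
```

```text
[-20.5819852    2.89653209 -11.11959366  75.99179471   1.36641696
 179.94352188]
[-0.1630512  -0.05398421  0.04120574 -0.06302516  0.02302883 -0.04045179]
[ 1.30451345e-01 -4.95696938e+01  4.63852680e+01 -1.04427128e-02
  8.88449256e-02  4.61935851e-04]
[-0.03345366  0.03212185  0.03124741]
```

Joint 6 is at its 180° limit, so the lag isn't contact: the tool simply can't hold this yaw. I'll back off, turn +90°, and push with the tool's other face.

```bash
python3 -m creep '[[0.03,0,0,0,0,0,0],[0.06,0,0,0,0,0,0],[0.06,0,-0.02,0,0,0,0],[0.06,0,-0.02,0,0,0,0]]'
python3 - <<'E'
from h import *
need((-30,-115),.06,-23.2);print(bot.get_obs()["q"].round(1))
E
```

```text
time: 4.7
ee_pos: [0.4811, -0.2391, 0.0805]
tcp_rot: [-179.8, 1.3, -110.6]
wrist_force: [0.1, -0.7, 0.0]
opening: 0.0002
t 4.7 tcp [ 0.4811 -0.2391  0.0805] [-179.81    1.34 -110.62] press [[ -24.8 -143.5]] F [ 0.1 -0.7  0. ]
 world tgt [ 0.4875 -0.2109  0.06  ] shift [-0.0282  0.004   0.0211] rv [-0.0205  0.0162 -1.5257]
[-27.1   2.9  -8.8  78.3   1.4 173.5]
```

```bash
python3 -m creep '[[0,0,0,0,0,-0.14,0],[0,0,0,0,0,-0.28,0],[0,0,0,0,0,-0.42,0],[0,0,0,0,0,-0.56,0],[0,0,0,0,0,-0.7,0],[0,0,0,0,0,-0.84,0],[0,0,0,0,0,-0.98,0],[0,0,0,0,0,-1.1,0]]'
python3 - <<'E'
from h import *
need((-30,-130),.06,-23.2)
E
```

```text
time: 5.5
ee_pos: [0.4805, -0.2374, 0.0778]
tcp_rot: [-178.8, 0.6, -47.2]
wrist_force: [0.2, -0.1, -0.5]
opening: -0.0002
t 5.5 tcp [ 0.4805 -0.2374  0.0778] [-178.79    0.62  -47.15] press [[ -26.  -142.2]] F [ 0.2 -0.1 -0.5]
 world tgt [ 0.4816 -0.2247  0.06  ] shift [-0.0084 -0.0091  0.0181] rv [-0.0231  0.0063 -0.4181]
```

```bash
python3 -m creep '[[-0.002,-0.002,0,-0.008,0.002,-0.14,0],[-0.004,-0.004,0,-0.015,0.004,-0.28,0],[-0.008,-0.009,0,-0.023,0.006,-0.418,0],[-0.008,-0.009,0.009,-0.023,0.006,-0.418,0],[-0.008,-0.009,0.018,-0.023,0.006,-0.418,0],[-0.008,-0.009,0.018,-0.023,0.006,-0.418,0]]'
python3 - <<'E'
from h import *
need((-30,-60),.06,-23.2); puck("p4");print(bot.get_obs()["q"].round(1))
E
```

```text
time: 6.1
ee_pos: [0.4807, -0.2252, 0.0583]
tcp_rot: [180.0, 0.2, -23.7]
wrist_force: [0.1, -1.0, -0.1]
opening: 0.0003
t 6.1 tcp [ 0.4807 -0.2252  0.0583] [180.     0.18 -23.74] press [[ -30.6 -130.9]] F [ 0.1 -1.  -0.1]
 world tgt [ 0.5092 -0.1603  0.06  ] shift [-0.0001 -0.0709 -0.0017] rv [ 0.0001  0.0031 -0.0094]
top 284.0 [406.3 289.5] [18.9 19.3] press [[-29.6 -40. ]]
top 218.0 [382.8 274.7] [13.  36.2] press [[-13.3   9.6]]
side 349.5 [379.3 208.5] [16.6 46.8] press [[-34.8  11.7]]
side 158.5 [392.4 197.2] [11.5 17.8] press [[-29.3 -39.1]]
side 189.5 [363.3 169.2] [16.7 19.2] press [[ 86.  -73.3]]
[-25.1   2.7 -11.3  76.1  -0.   88.6]
```

View pics/p4.png

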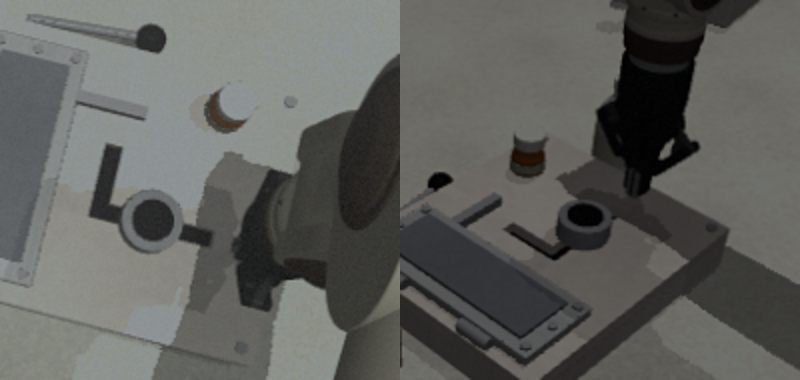

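The puck is at press (-29.5, -39.5) in both views, and the tip is 91 mm behind it on the same line. I'll push along tool -y.

```bash
python3 -m creep '[[0,-0.02,0,0,0,-0.009,0],[0,-0.04,0,0,0,-0.009,0],[0,-0.047,0,0,0,-0.009,0],[0,-0.053,0,0,0,-0.009,0],[0,-0.059,0,0,0,-0.009,0],[0,-0.065,0,0,0,-0.009,0],[0,-0.071,0,0,0,-0.009,0],[0,-0.077,0,0,0,-0.009,0]]'
python3 - <<'E'
from h import *
need((-30,-33),.06,-23.2); puck("p5")
E
```

```text
time: 7.0
ee_pos: [0.5125, -0.1551, 0.0606]
tcp_rot: [180.0, 0.0, -23.1]
wrist_force: [-1.4, -2.6, 1.5]
opening: -0.0001
t 7.0 tcp [ 0.5125 -0.1551  0.0606] [ 1.7996e+02  1.0000e-02 -2.3090e+01] press [[-29.  -53.9]] F [-1.4 -2.6  1.5]
 world tgt [ 0.5198 -0.1355  0.06  ] shift [-0.0009 -0.0209  0.0006] rv [0.0007 0.0001 0.0018]
top 292.0 [393.5 286.3] [19.1 19.6] press [[-29.9 -15.2]]
top 428.5 [419.  291.7] [25.9 45.5] press [[-27.6 -64.4]]
top 140.0 [382.8 267.4] [ 6.8 43.1] press [[ 0.3 12.7]]
side 189.0 [362.9 169.9] [16.2 18.2] press [[ 84.9 -70.5]]
```

View pics/p5.png

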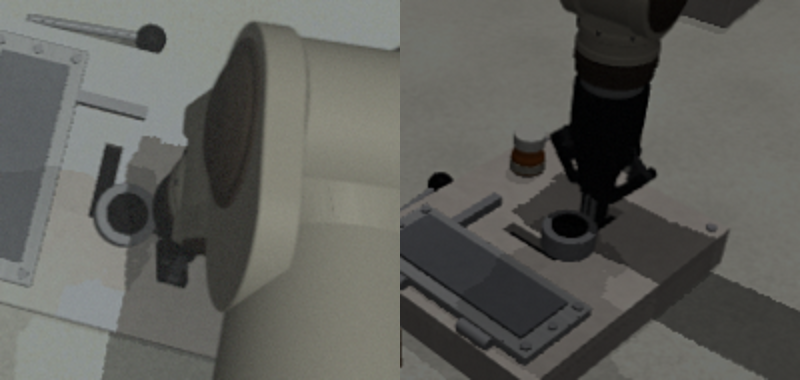

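```bash
python3 -m creep '[[0,-0.005,0,0,0,0,0],[0,-0.01,0,0,0,0,0],[0,-0.015,0,0,0,0,0],[0,-0.019,0,0,0,0,0],[0,-0.022,0,0,0,0,0],[0,-0.025,0,0,0,0,0],[0,-0.025,0,0,0,0,0]]'
python3 - <<'E'
from h import *
need((-30,-33),.06,-23.2); puck("p6")
E
```

```text
time: 7.8
ee_pos: [0.5223, -0.1317, 0.0604]
tcp_rot: [-180.0, 0.0, -23.0]
wrist_force: [0.1, -0.1, 0.4]
opening: -0.0001
t 7.8 tcp [ 0.5223 -0.1317  0.0604] [-1.7999e+02  4.0000e-02 -2.3040e+01] press [[-29.3 -28.5]] F [ 0.1 -0.1  0.4]
 world tgt [ 0.5198 -0.1355  0.06  ] shift [-0.0007  0.0045  0.0004] rv [-0.0001  0.0006  0.0028]
top 95.0 [384.4 261. ] [ 7.6 18.3] press [[13.  12.6]]
top 438.5 [418.2 253.1] [19.4 45.3] press [[ 44.7 -47.1]]
```

View pics/p6.png

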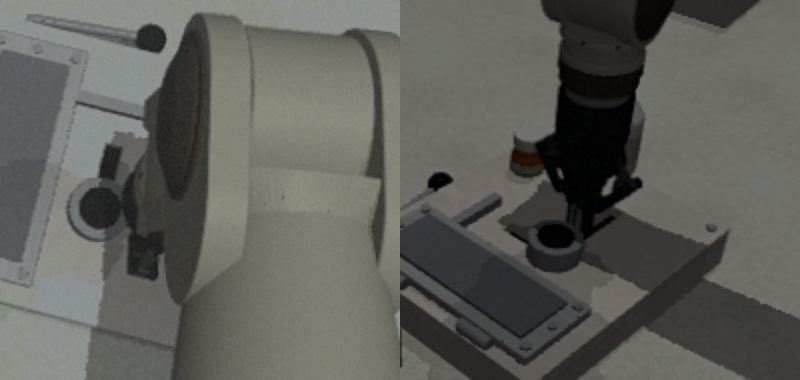

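```bash
python3 -c "
from h import *
print(toP(P0,ray('top',[(379.3,284)],.0765)), toP(P0,ray('side',[(377.5,208.5)],.0765)))"; python3 -m creep '[[0,-0.001,0,0,0,0,0],[0,-0.002,0,0,0,0,0],[0,-0.003,0,0,0,0,0],[0,-0.003,0,0,0,0,0]]'
```

```text
[[-32.40535409  11.90936316]] [[-32.21690735  14.39888957]]
time: 8.3
ee_pos: [0.5225, -0.1313, 0.0606]
tcp_rot: [179.7, 0.0, -23.2]
wrist_force: [-5.4, -11.0, 1.9]
opening: 0.0001
```

The force reads 12 N against the slot wall, so the slider is at the corner. Now I'll go round to its -x side.

```bash
python3 -m creep '[[0,0.01,0,0,0,0,0],[0,0.02,-0.01,0,0,0,0],[-0.02,0.02,-0.035,0,0,0,0],[-0.05,0.02,-0.04,0,0,0,0],[-0.07,-0.01,-0.04,0,0,0,0],[-0.07,-0.038,-0.04,0,0,0,0],[-0.07,-0.038,-0.04,0,0,0,0]]'
python3 - <<'E'
from h import *
need((-92,10.5),.06,-23.2); puck("p7")
E
```

```text
time: 9.0
ee_pos: [0.4745, -0.0653, 0.1017]
tcp_rot: [-179.9, -0.1, -22.9]
wrist_force: [-0.1, -1.0, -0.2]
opening: 0.0005
t 9.0 tcp [ 0.4745 -0.0653  0.1017] [-1.7993e+02 -7.0000e-02 -2.2940e+01] press [[-99.4  13.7]] F [-0.1 -1.  -0.2]
 world tgt [ 0.48   -0.0711  0.06  ] shift [0.0073 0.0033 0.0417] rv [-0.0013 -0.0012  0.0045]
top 131.5 [368.8 267.7] [ 8.4 36.3] press [[-7.  38.4]]
side 186.5 [362.9 170. ] [16.2 18. ] press [[ 84.6 -70.3]]
```

View pics/p7.png

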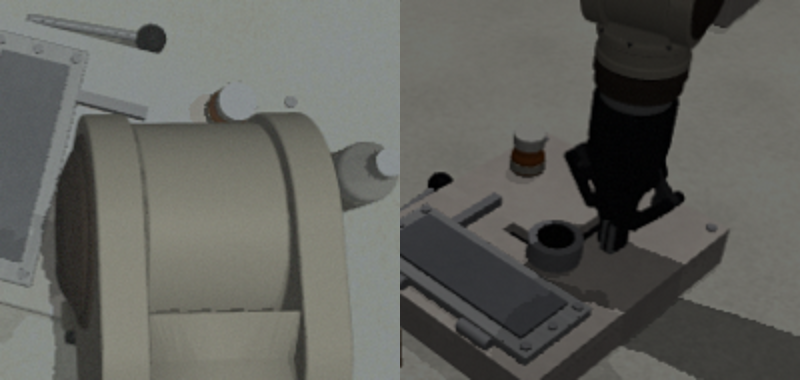

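```bash
python3 -m creep '[[0.004,0.002,0.02,0,0,0,0],[0.007,0.003,0.035,0,0,0.004,0],[0.007,0.003,0.042,0,0,0.004,0],[0.007,0.003,0.042,0,0,0.004,0],[0.013,0.003,0.042,0,0,0.004,0],[0.018,0.003,0.042,0,0,0.004,0],[0.023,0.003,0.042,0,0,0.004,0]]'
python3 - <<'E'
from h import *
need((-13,10.5),.06,-23.2); puck("p8"); print(bot.get_obs()["q"].round(1))
E
```

```text
time: 9.8
ee_pos: [0.4947, -0.079, 0.0592]
tcp_rot: [180.0, -0.0, -23.3]
wrist_force: [-0.7, -0.5, -0.3]
opening: -0.0002
t 9.8 tcp [ 0.4947 -0.079   0.0592] [ 1.7999e+02 -4.0000e-02 -2.3290e+01] press [[-75.4   9. ]] F [-0.7 -0.5 -0.3]
 world tgt [ 0.5526 -0.1022  0.06  ] shift [ 0.0624 -0.0016 -0.0008] rv [ 0.0001 -0.0007 -0.0015]
side 186.5 [362.8 170. ] [16.  18.1] press [[ 84.6 -70.1]]
[ -9.1  -1.5 -15.7  75.8  -0.  104.2]
```

View pics/p8.png

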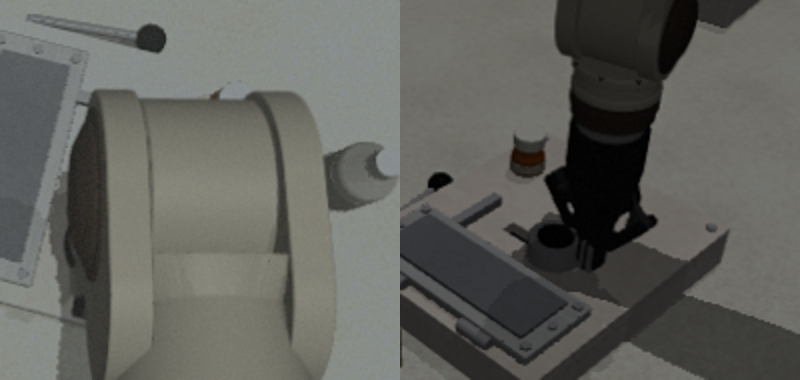

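```bash
python3 -m creep '[[0.005,-0.002,0,0,0,0,0],[0.01,-0.002,0,0,0,0,0],[0.015,-0.002,0,0,0,0,0],[0.02,-0.002,0,0,0,0,0],[0.025,-0.002,0,0,0,0,0],[0.03,-0.002,0,0,0,0,0],[0.035,-0.002,0,0,0,0,0],[0.04,-0.002,0,0,0,0,0]]'
python3 - <<'E'
from h import *
need((-13,10.5),.06,-23.2); puck("p9")
E
```

```text
time: 10.7
ee_pos: [0.5317, -0.0929, 0.0584]
tcp_rot: [180.0, 0.0, -23.3]
wrist_force: [-3.3, 0.7, 1.9]
opening: 0.0
t 10.7 tcp [ 0.5317 -0.0929  0.0584] [ 1.7998e+02  2.0000e-02 -2.3290e+01] press [[-35.8  10.8]] F [-3.3  0.7  1.9]
 world tgt [ 0.5526 -0.1022  0.06  ] shift [ 0.0228  0.0003 -0.0016] rv [ 0.0004  0.0004 -0.0016]
top 357.0 [378.4 257.7] [12.6 42.2] press [[16.5 25.1]]
```

View pics/p9.png

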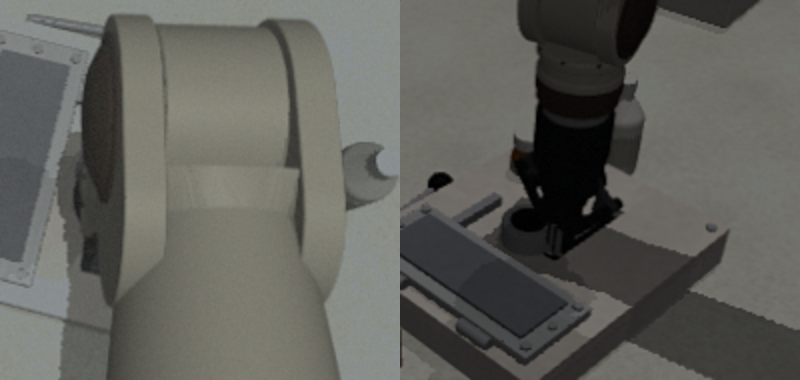

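```bash
python3 -m creep '[[0.004,0,0,0,0,0,0],[0.008,0,0,0,0,0,0],[0.012,0,0,0,0,0,0],[0.016,0,0,0,0,0,0],[0.019,0,0,0,0,0,0],[0.021,0,0,0,0,0,0],[0.021,0,0,0,0,0,0]]'
python3 - <<'E'
from h import *
need((-13,10.5),.06,-23.2); puck("p10")
E
```

```text
time: 11.5
ee_pos: [0.551, -0.1013, 0.0584]
tcp_rot: [180.0, 0.0, -23.3]
wrist_force: [0.2, 0.1, -0.8]
opening: 0.0002
t 11.5 tcp [ 0.551  -0.1013  0.0584] [179.98   0.   -23.3 ] press [[-14.9  10.7]] F [ 0.2  0.1 -0.8]
 world tgt [ 0.5526 -0.1022  0.06  ] shift [ 0.0019  0.0002 -0.0016] rv [ 0.0004  0.     -0.0017]
top 121.0 [378.1 291.5] [ 7.7 23. ] press [[-46.8  10.8]]
top 188.5 [384.1 244.8] [13.3 26. ] press [[43.9 20.2]]
```

View pics/p10.png

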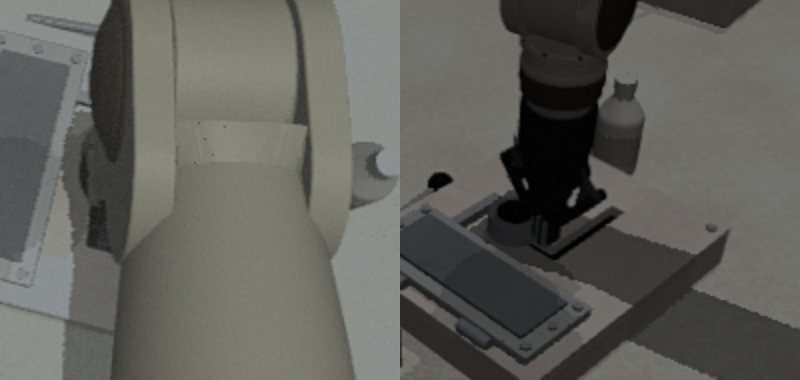

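```bash
python3 -m creep '[[0.001,0,0,0,0,0,0],[0.002,0,0,0,0,0,0],[0.003,0,0,0,0,0,0],[0.004,0,0,0,0,0,0],[0.004,0,0,0,0,0,0]]'; python3 -c "
from h import *
need((-13,10.5),.06,-23.2)"
```

```text
time: 12.1
ee_pos: [0.5543, -0.1027, 0.0584]
tcp_rot: [180.0, 0.0, -23.3]
wrist_force: [-2.6, 0.8, 1.1]
opening: 0.0
t 12.1 tcp [ 0.5543 -0.1027  0.0584] [ 1.7998e+02  3.0000e-02 -2.3290e+01] press [[-11.2  10.8]] F [-2.6  0.8  1.1]
 world tgt [ 0.5526 -0.1022  0.06  ] shift [-0.0018  0.0003 -0.0016] rv [ 0.0004  0.0005 -0.0016]
```

```bash
python3 -m creep '[[0.001,0,0,0,0,0,0],[0.002,0,0,0,0,0,0],[0.002,0,0,0,0,0,0]]'
```

```text
time: 12.4
ee_pos: [0.5547, -0.1029, 0.0584]
tcp_rot: [180.0, 0.2, -23.3]
wrist_force: [-10.8, 5.1, 6.4]
opening: -0.0002
```

A 12 N end-wall force shows the slider is home. I'll back off, lift and check.

```bash
python3 -m creep '[[-0.005,0,0,0,0,0,0],[-0.02,0,0,0,0,0,0],[-0.04,0,0,0,0,0,0],[-0.055,0,-0.03,0,0,0,0],[-0.07,0,-0.07,0,0,0,0],[-0.09,0,-0.12,0,0,0,0],[-0.12,0,-0.15,0,0,0,0],[-0.16,0,-0.15,0,0,0,0]]'
python3 - <<'E'
from h import *
need((-13,10.5),.06,-23.2); puck("p11")
E
```

```text
time: 13.2
ee_pos: [0.4106, -0.0403, 0.2131]
tcp_rot: [-179.9, -0.4, -23.3]
wrist_force: [-0.4, 0.3, 0.4]
opening: -0.0001
t 13.2 tcp [ 0.4106 -0.0403  0.2131] [-179.89   -0.43  -23.33] press [[-167.9   11.5]] F [-0.4  0.3  0.4]
 world tgt [ 0.5526 -0.1022  0.06  ] shift [0.1537 0.0009 0.1543] rv [-0.0018 -0.0075 -0.0023]
top 277.5 [415.7 277. ] [32.3 76.3] press [[ -1.9 -52.3]]
top 275.0 [387.  252.5] [18.6 19. ] press [[30.5 11.5]]
side 414.0 [375.6 199.6] [30.4 58.6] press [[-9.5 -6.1]]
side 154.0 [356.  194.7] [11.1 18. ] press [[31.7 12. ]]
side 243.0 [409.2 166.3] [15.4 25.3] press [[  18.5 -162. ]]
side 184.5 [362.8 170. ] [16.  18.1] press [[ 84.6 -70.1]]
```

View pics/p11.png

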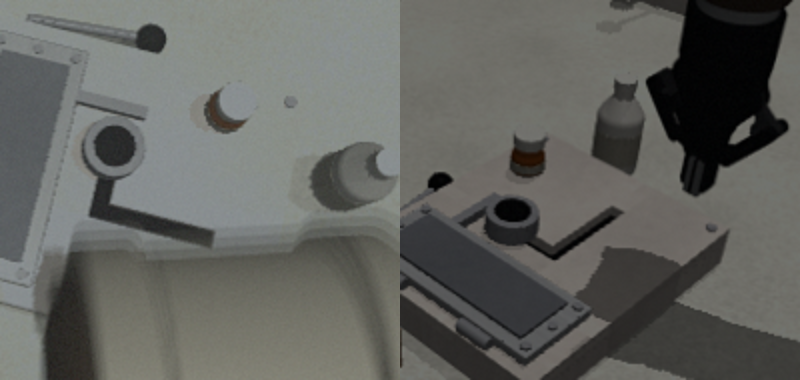

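The puck measures press (30.5, 11.5) from the top view and (31.7, 12.0) from the side, against home at (30, 10). It lies flat, and the jar and bottle haven't moved. I'll let the arm settle and hand in.

```bash
python3 -m creep '[[0,0,0,0,0,0,0],[0,0,0,0,0,0,0],[0,0,0,0,0,0,0]]'; python3 -c "
from workcell import bot
print(bot.job_done())"
```

```text
time: 13.6
ee_pos: [0.4098, -0.0404, 0.2079]
tcp_rot: [180.0, 0.1, -23.3]
wrist_force: [1.2, -0.4, -0.7]
opening: -0.0
the job is handed in; nothing more can be done
None
```

The lock slider is home and the job is handed in at 13.6 s, well inside the 43 s limit. `job_done` gives no verdict, so this rests on my own checks.

- **Moves:** I pushed the slider with the shut fingertip along the long leg to the corner, where the wall pushed back with about 12 N. I then went round to its other side and pushed it along the short leg until the end wall gave about 13 N.
- **Slider position:** after backing off, it measured (30.5, 11.5) mm from the top camera and (31.7, 12.0) mm from the side camera, in the press frame. Home is (30, 10), so it is about 1.5 to 2.5 mm off, which is about the calibration error. It looked flat in the last pictures.
- **Bystanders and hand:** the jar and bottle looked unmoved by eye. The carton was outside my last cropped views, but the arm never went near it. The hand was clear, with the tip at 0.21 m.
- **What went wrong:** partway along the long leg, joint 6 reached its 180° limit. The tool lagged and turned by about 3°, so I backed off, turned it 90° and carried on.
- **Disagreement between cameras:** the two views differed by 1 to 3 mm throughout, so I used the wall forces to tell when the slider was at each end.

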